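# Unlatch the drying cabinet's self-closing gate and hold it wide

## Task

The figures in the clear drying cabinet are ready to come out. On top of its gate, first squeeze the safety catch (the pair of thumb plates nearer the hinge) until it clicks over and stays, then squeeze the main catch at the gate's free end to draw the bolt, and swing the gate out past its half-way check until it stands about square to the front of the cabinet. The gate shuts itself, so finish while the gripper is still holding it wide open; do not upset the figures inside or the things standing around.

Things in the scene. Friction and masses are not known exactly. Their poses are not given: they have to be found in the camera images.
- cabinet: Drying cabinet fixed to the table: aluminium frame, clear panes and roof, 168 deep x 280 wide x 165 mm high. Origin: centre of its underside; x points from front to back (the gate is on the -x side), y to the gate's free end (left seen from the robot), z up.
- gate (a joint): Swing of the gate about its upright hinge, rad: 0 shut, grows as it swings out of the front (counter-clockwise from above), 1.57 square to the front, 1.3 and more is wide, end stop 1.75. Frame 236 mm long, 12 thick, 26 to 159 mm above the table. A spring pulls it shut all the way (0.25 to 0.45 N m, about 2 N at the main catch); let go, it swings shut.
- hinge (a point): Point on the gate's hinge axis, 201 mm above the table. Its axes turn with the gate: y along the gate from hinge to free end, z up, x to the inside of the cabinet when shut.
- check (a point): Sprung roller of the half-way check, on the roof behind the hinge, 174 mm above the table, axes as the cabinet's; fittings here and on the hinge reach 183 mm. A nose on the hinge rides over it: it resists between 0.2 and 0.55 rad of gate swing (0.85 N m with the spring, 4 to 5 N at the main catch) and has let go by 0.9.
- keeper (a point): Top middle of the steel lip that holds the bolt, at the left end of the cabinet's front, beyond the gate's free end; 175 mm above the table, lip 20 mm wide, axes as the cabinet's.
- safety_grip (a point): Where to squeeze the safety catch: on the gate, 83.5 mm from the hinge axis, 201 mm above the table, axes as hinge. Two steel thumb plates 22 mm wide (x), 6 thick, tops at 210 mm. The one nearer the hinge is fixed, outer face 18.5 mm from here. The other tilts: outer face near its top 32 mm from here at rest, 17 when home. Fittings below reach 175 mm.
- safety_pin (a point): Cross pin of the safety catch, on the gate 105 mm from the hinge axis, 166 mm above the table, axes as hinge. The tilting plate stands on it; the nose runs 36 mm from it towards the free end and blocks the bolt; squeezed, it lifts until it reaches 184 mm.
- safety_catch (a joint): Tilt of the safety catch, rad: 0 engaged, 0.36 squeezed home. Squeezing takes 5 to 7 N; past 0.2 it clicks over and stays up by itself.
- main_grip (a point): Where to squeeze the main catch and hold the gate: on the gate, 196 mm from the hinge axis, 201 mm above the table, axes as hinge. Two steel thumb plates 22 mm wide (x), 6 thick, tops at 210 mm. The one nearer the hinge is fixed, outer face 14.5 mm from here; the other slides with the bolt, outer face 28.5 mm from here at rest, 14.5 when home.
- main_catch (a joint): Travel of the bolt, m: 0 shot into the keeper, 0.014 home (drawn back towards the hinge); free of the keeper from 0.011. Its spring takes 6 N to start and 13 N at the end, and shoots it out again when let go. It cannot be drawn while the safety catch is down.
- figure_tall: Grey clay figure standing in the cabinet, 67x78x135 mm; origin at the centre of its underside, z up.
- figure_short: Smaller grey clay figure standing in the cabinet, 57x66x107 mm; origin at the centre of its underside, z up.
- doll: Doll with a white head and a round printed body standing in the cabinet, 72x69x118 mm; origin at the centre of its underside, z up.
- glue_pot: Glue pot on the table left of the cabinet, 62x58x118 mm; origin under its centre. Leave alone.
- tape_roll: Roll of masking tape lying left of the cabinet, 104 mm across, 25 mm high; origin under its centre. Leave alone.
- primer_bottle: Small bottle with a dark puppet head on a stick in its neck, left of the cabinet, 54 mm across, 136 mm high; origin under its centre. Leave alone.

How it is judged:
By the outcome, as a careful person would: the job done as asked, in the order asked, and still so for the second after the job is handed in, while the arm keeps its last pose, push and grip.
It also fails if it takes over 51 s, if anything falls off the work surface, if the arm or the gripper's body presses on something with over 40 N, if the wrist force passes 120 N, or if a joint passes its speed limit or range.

## Robot

A 6-joint arm with a two-finger parallel gripper is mounted at the origin on the work surface; the furniture and walls round the work are solid. World frame = base frame: x ahead of the robot, y to its left, z up, the work surface at z = 0. Lengths are in m, angles in rad, forces in N, time in s.
With the tool pointing down it reaches from about 0.425 to 0.95 m from the base axis. Payload 14.7 kg.
Tool frame: the origin (TCP) lies between the finger pads; the fingertips stand 17 mm ahead of it and the grasp point (between the pads) lies 2 mm behind it; z points along the fingers, y is the line along which they close (so a half turn about z gives the same grasp; the last joint's range is limited). The gripper opens to 85 mm and grips with 20 to 120 N. Pads are 22 mm wide; open, the fingers measure 114 mm over their backs; the gripper's body (76 mm by 85 mm) begins 54 mm behind the grasp point. The pads swing forward as they close: fully open they stand 13 mm farther back than shut.
Start: joints at [-1.241, 0.48, 1.596, -0, 1.065, -0.047], TCP at [0.239, -0.604, 0.248] pointing down, gripper open.
Joint ranges: [-2.75, 2.75], [-0.82, 2.05], [0.23, 2.67], [-1.56, 4.7], [0.09, 2.69], [-2.92, 2.92]. Speed limits (rad/s): [1.89, 1.89, 2.39, 3.01, 3.01, 3.01].

## Interface

Orientations are given as a rotation vector (axis times angle).
In Python, from plant import arm gives the robot as it stands. The module is installed in compiled form; this text tells all that it offers.
- The arm moves only by the shell command python3 -m jog 'ROWS' [FORCE]. ROWS is a JSON object whose one key "increments" holds a list of rows, each a list of 7 numbers: the shift along the tool's x, y, z in units of 25 mm (1.0 is 25 mm), then the turn, a rotation vector about the tool's x, y, z in rad, then the opening, from 0 (shut) to 1 (fully open). In form: {"increments": [[tx, ty, tz, rx, ry, rz, claw], ...]}. A call has 1 to 20 rows; each row is the pose to reach, as a shift and turn from the pose commanded when the call began, along the tool's axes at that moment; what a row does not reach only later rows make up. A row lasts 1/10 s, in which the tool goes at most 50 mm and 8.59 degrees, less where a joint would pass 70% of its speed; a pose out of reach is approached as far as the arm can. A call with a gripper value outside its range is refused whole. The fingers move at their own pace and stop on an object; FORCE is the grip in N (left out, the last holds). Time passes only in rows, so rows that repeat a pose let the fingers close. It gives the time, the measured TCP pose, the force, the opening and the grip force at its end, in the units of the state.
- arm.get_state(): the state, without advancing time (a new reading comes with each control period).
- arm.read_camera(name): name is "scene" or "top"; returns a dict with "img" (420x560x3 uint8, blue, green, red), "fx", "fy", "cx", "cy" (pixels), "dist" ([k1, k2, p1, p2, k3] as OpenCV has them; the pictures are not rectified), "R" (3x3) and "t" (3): a world point X has camera coordinates R X + t. Camera axes: x right, y down, z forward; pixel columns grow to the right and rows downward; lengths in m; the calibration is good to about 2 mm. A picture is of the moment at which its call begins. There is no depth.
- arm.finish_job(): hands the job in; it is judged then, once.
Trained networks look in a picture, given as the dict that the camera call returned (one of the last four; its "shot" number tells which), for a name from the list of things; names that differ only in an ending like _2 or _b are one class to them, and where a whole thing is asked for, a point or a joint stands for the part that bears it (a point fixed in the world has none). Each returns a list of dicts, best first, with "score" (0 to 1); they miss things now and then, are a little off and sometimes report something else, mostly with a low value. They report only what shows in the picture. A call takes as long as a camera call.
- arm.masks_of(picture, thing): "mask" (420x560 bool, what is visible of it) and "box" ([left, top, right, bottom] in pixels, round what is visible of it).
- arm.spot_point(picture, thing): "point" ([column, row] in pixels: a listed point, or the origin of a listed thing).
The state is a dict: "time": time; "joint_positions": joint angles; "qvel": joint speeds; "tau": joint torques, N m; "eef_pos": TCP position; "orientation": TCP orientation; "contact_force": force on the tool from outside, world axes, zero at the start; "ft_torque": the same for the moment, N m; "width": opening from 0.0 (shut) to 1.0 (fully open); "grip_force": force on a finger pad.
Only numpy, scipy, OpenCV 4.12 (cv2) and the standard library are available. Lean on these libraries where they do the work, as an engineer would, in place of code of your own. Each camera call takes 0.05 s, during which the arm holds its last target. There are 200 camera calls.

## Working session

There is one attempt and no reset: what is moved stays moved. The work goes in short steps, Python scripts to look and compute and a shell command to move; the robot and the scene stay as the last step left them, time stands still between calls to the robot, and variables do not carry over. Pictures are saved under pics/ and viewed, at most 10 in all, crops included, and the job is handed in when it is done.

```bash
mkdir -p pics
cat > h.py <<'E'
import numpy as np, cv2
from plant import arm
from scipy.spatial.transform import Rotation as Ro
def ray(c,p):
    K=np.array([[c["fx"],0,c["cx"]],[0,c["fy"],c["cy"]],[0,0,1]])
    u=cv2.undistortPoints(np.array([[p]],float),K,np.array(c["dist"],float))[0,0]
    R=np.array(c["R"]);t=np.array(c["t"])
    d=R.T@np.array([u[0],u[1],1]);return -R.T@t,d/np.linalg.norm(d)
def tri(rs):
    A=np.zeros((3,3));b=np.zeros(3)
    for o,d in rs:
        P=np.eye(3)-np.outer(d,d);A+=P;b+=P@o
    x=np.linalg.solve(A,b)
    return x,max(np.linalg.norm((np.eye(3)-np.outer(d,d))@(x-o)) for o,d in rs)
def atz(r,z): o,d=r; return o+d*(z-o[2])/d[2]
def proj(c,X):
    K=np.array([[c["fx"],0,c["cx"]],[0,c["fy"],c["cy"]],[0,0,1]])
    return cv2.projectPoints(np.array([X],float),cv2.Rodrigues(np.array(c["R"]))[0],np.array(c["t"],float),K,np.array(c["dist"],float))[0][0,0]
E
python3 - <<'E'
from h import *
np.set_printoptions(precision=4,suppress=True)
s=arm.get_state();print(s)
cs={n:arm.read_camera(n) for n in("scene","top")}
for n,c in cs.items():
    cv2.imwrite(f"pics/{n}0.png",c["img"]);print(n,-np.array(c["R"]).T@c["t"])
Z=dict(hinge=.201,check=.174,keeper=.175,safety_grip=.201,safety_pin=.166,main_grip=.201,cabinet=0,figure_tall=0,figure_short=0,doll=0,glue_pot=0,tape_roll=0,primer_bottle=0)
for k,z in Z.items():
    rs=[]
    for n,c in cs.items():
        q=arm.spot_point(c,k)
        for a in q[:2]: print(k,n,a["score"],np.array(a["point"]),atz(ray(c,a["point"]),z))
        if q: rs.append(ray(c,q[0]["point"]))
    if len(rs)==2: print("   TRI",*tri(rs))
E
```

```text
{'time': 0.0, 'joint_positions': array([-1.2406,  0.4808,  1.5969, -0.    ,  1.0651, -0.0466]), 'qvel': array([-0.0021, -0.0003, -0.0008,  0.0003, -0.0001, -0.0002]), 'tau': array([ -0.002 , -95.0637, -43.0184,  -0.    ,   0.0122,  -0.    ]), 'eef_pos': array([ 0.239 , -0.604 ,  0.2477]), 'orientation': array([-3.0848, -0.5881,  0.0003]), 'contact_force': array([-0.2655,  0.5346,  0.1603]), 'ft_torque': array([ 0.0423, -0.0121, -0.0255]), 'grip_force': 0.0, 'width': 0.995732407491757}
scene [ 0.4537 -0.7358  1.2737]
top [-0.0507  0.1092  1.0244]
hinge scene 0.96 [325.6 311.3] [ 0.6597 -0.3506  0.201 ]
check scene 0.62 [331.4 304.5] [ 0.682  -0.3289  0.174 ]
keeper scene 0.55 [242.7 243.4] [ 0.5271 -0.1288  0.175 ]
safety_grip scene 0.66 [299.1 284.4] [ 0.6222 -0.2752  0.201 ]
safety_grip scene 0.62 [328.1 307. ] [ 0.6678 -0.3425  0.201 ]
safety_pin scene 0.88 [288.8 285.4] [ 0.6044 -0.2565  0.166 ]
main_grip scene 0.95 [269.  250.5] [ 0.5791 -0.1764  0.201 ]
glue_pot scene 0.84 [267.6 172. ] [0.6635 0.1846 0.    ]
glue_pot scene 0.54 [299.5 283.5] [ 0.6555 -0.1866  0.    ]
glue_pot top 0.95 [177.3 260.7] [0.6677 0.1885 0.    ]
   TRI [ 0.6654  0.187  -0.0003] 0.002470671925494437
tape_roll scene 0.69 [240.5 196.9] [ 0.5664  0.1183 -0.    ]
tape_roll scene 0.44 [244.3 238.7] [ 0.5463 -0.0189  0.    ]
tape_roll top 0.96 [210.8 292.2] [0.5549 0.1192 0.    ]
   TRI [ 0.5643  0.1214 -0.0094] 0.0038782652673612097
primer_bottle scene 0.94 [236.9 162. ] [0.5834 0.2445 0.    ]
primer_bottle top 0.96 [162.7 292.2] [0.5832 0.2352 0.    ]
   TRI [0.5806 0.2357 0.0083] 0.002605879062785043
```

View pics/scene0.png

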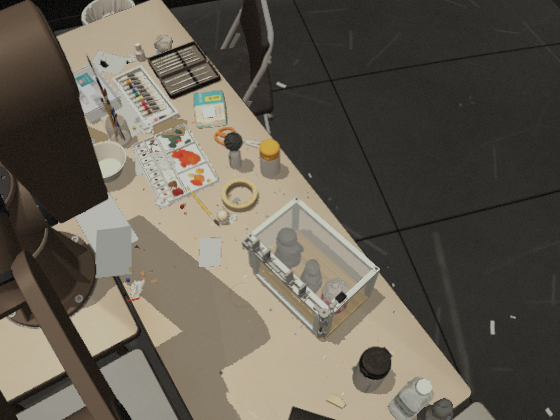

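View pics/top0.png

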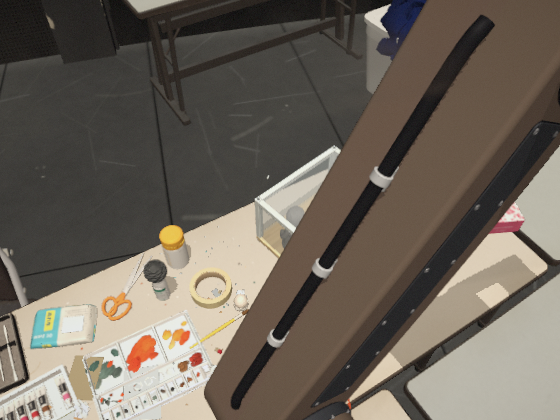

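The scene view shows the gate from the keeper end at (248,243) to the hinge at (325,311). In the top view the arm covers the gate, so I'll swing the arm high to the left to clear it.

```bash
python3 -m jog '{"increments":[[10.1,-2.6,-6.1,0,0,0,1],[10.1,-2.6,-6.1,0,0,0,1],[10.1,-2.6,-6.1,0,0,0,1],[10.1,-2.6,-6.1,0,0,0,1],[10.1,-2.6,-6.1,0,0,0,1],[10.1,-2.6,-6.1,0,0,0,1],[21.6,-13.1,-6.1,0,0,0,1],[21.6,-13.1,-6.1,0,0,0,1],[21.6,-13.1,-6.1,0,0,0,1],[21.6,-13.1,-6.1,0,0,0,1],[21.6,-13.1,-6.1,0,0,0,1],[21.6,-13.1,-6.1,0,0,0,1],[21.6,-13.1,-6.1,0,0,0,1],[21.6,-13.1,-6.1,0,0,0,1],[21.6,-13.1,-6.1,0,0,0,1],[21.6,-13.1,-6.1,0,0,0,1]]}'
python3 -m jog '{"increments":[[2.9,-20.4,0,0,0,0,1],[2.9,-20.4,0,0,0,0,1],[2.9,-20.4,0,0,0,0,1],[2.9,-20.4,0,0,0,0,1],[2.9,-20.4,0,0,0,0,1],[2.9,-20.4,0,0,0,0,1],[2.9,-20.4,0,0,0,0,1],[2.9,-20.4,0,0,0,0,1],[2.9,-20.4,0,0,0,0,1],[2.9,-20.4,0,0,0,0,1],[2.9,-20.4,0,0,0,0,1]]}'
cat > look.py <<'E'
from h import *
import sys
np.set_printoptions(precision=4,suppress=True)
cs={n:arm.read_camera(n) for n in("scene","top")}
for n,c in cs.items(): cv2.imwrite(f"pics/{n}{sys.argv[1]}.png",c["img"])
Z=dict(hinge=.201,check=.174,keeper=.175,safety_grip=.201,safety_pin=.166,main_grip=.201)
for k,z in Z.items():
    rs=[]
    for n,c in cs.items():
        q=arm.spot_point(c,k)
        for a in q[:2]: print(k,n,a["score"],np.array(a["point"]),atz(ray(c,a["point"]),z))
        if q: rs.append(ray(c,q[0]["point"]))
    if len(rs)==2: print("   TRI",*tri(rs))
s=arm.get_state();print(s["time"],s["eef_pos"],s["joint_positions"])
E
python3 look.py 1
```

```text
time: 3.0
eef_pos: [0.621, -0.1002, 0.4006]
orientation: [3.085, 0.592, -0.001]
contact_force: [0.3, -0.5, 0.2]
width: 1.001
grip_force: 0.0
time: 4.1
eef_pos: [0.4996, 0.4025, 0.4006]
orientation: [-3.085, -0.59, 0.0]
contact_force: [-0.3, 0.1, -0.5]
width: 0.996
grip_force: 0.0
hinge scene 0.78 [327.4 308.3] [ 0.6655 -0.345   0.201 ]
hinge top 0.77 [386.3 174.2] [ 0.6534 -0.3449  0.201 ]
   TRI [ 0.6627 -0.3462  0.1958] 0.004552724925730175
check scene 0.7 [332.2 307. ] [ 0.6819 -0.335   0.174 ]
check scene 0.27 [240.7 197.5] [ 0.5511 -0.0003  0.174 ]
check top 0.85 [373.  174.8] [ 0.6825 -0.3267  0.174 ]
   TRI [ 0.6854 -0.3309  0.1676] 0.0025557347665107547
keeper scene 0.91 [245.6 242.4] [ 0.5343 -0.1279  0.175 ]
keeper top 0.94 [313.6 236.8] [ 0.5351 -0.1272  0.175 ]
keeper top 0.39 [372.1 177.1] [ 0.6749 -0.3211  0.175 ]
   TRI [ 0.5347 -0.1275  0.1749] 0.000523060124192514
safety_grip scene 0.59 [300.2 285.3] [ 0.6239 -0.2779  0.201 ]
safety_grip top 0.7 [362.1 190.5] [ 0.6179 -0.2692  0.201 ]
   TRI [ 0.6255 -0.2737  0.1914] 0.00014429859983973307
safety_pin scene 0.84 [289.2 285.8] [ 0.605  -0.2577  0.166 ]
safety_pin top 0.87 [358.3 205.8] [ 0.6027 -0.2592  0.166 ]
   TRI [ 0.604  -0.2586  0.1661] 0.001306262684998608
main_grip scene 0.95 [266.9 251. ] [ 0.5742 -0.1765  0.201 ]
main_grip top 0.72 [326.2 215.3] [ 0.5674 -0.1647  0.201 ]
main_grip top 0.2 [317.7 231.5] [ 0.5287 -0.1328  0.201 ]
   TRI [ 0.5762 -0.1693  0.1882] 0.0007239969819854834
4.8 [0.5007 0.3995 0.4009] [ 0.6261  0.3598  1.412  -0.      1.3697  1.8204]
```

```bash
cat > fit.py <<'E'
from h import *
from scipy.optimize import least_squares
np.set_printoptions(precision=4,suppress=True)
P=dict(hinge=(0,.201),safety_grip=(.0835,.201),safety_pin=(.105,.166),main_grip=(.196,.201))
obs=[]
for i in range(3):
    for n in("scene","top"):
        c=arm.read_camera(n)
        for k in P:
            q=arm.spot_point(c,k)
            if q: obs.append((c,n,k,np.array(q[0]["point"])))
def model(p,k):
    l,z=P[k]; return [p[0]-l*np.sin(p[2]),p[1]+l*np.cos(p[2]),z+p[3]]
f=lambda p,o=obs:np.concatenate([proj(c,model(p,k))-u for c,n,k,u in o])
x0=[.66,-.347,.43,0]
for nm in("both","scene","top"):
    o=[a for a in obs if nm in("both",a[1])]
    r=least_squares(lambda p:np.r_[f(p,o),p[3]*300],x0,loss="soft_l1",f_scale=1.5);print(nm,r.x,"cost",r.cost/len(o))
    if nm=="both":
        for c,n,k,u in obs: print(n,k,u,proj(c,model(r.x,k))-u)
        for k in P: print(k,np.array(model(r.x,k)))
E
python3 fit.py
python3 - <<'E'
import cv2
a=cv2.imread('pics/scene1.png')[215:345,225:385];b=cv2.imread('pics/top1.png')[130:260,280:420]
cv2.imwrite('pics/cs.png',cv2.resize(a,None,fx=4.6,fy=4.6,interpolation=2));cv2.imwrite('pics/ct.png',cv2.resize(b,None,fx=4.6,fy=4.6,interpolation=2))
E
```

```text
both [ 0.6612 -0.3436  0.4818 -0.0032] cost 17.614142132952455
scene hinge [327.1 307.5] [-1.8778  1.2541]
scene safety_grip [298.3 282.6] [0.2285 0.1453]
scene safety_pin [288.7 285.4] [ 2.837  -2.5616]
scene main_grip [268.1 248.7] [-3.4806  0.8814]
top hinge [385.1 173.8] [-0.7808 -0.8539]
top safety_grip [362.1 189.1] [-0.7291  0.8489]
top safety_pin [353.6 205.3] [-0.3303 -1.0449]
top main_grip [325.8 213.8] [2.0664 0.9295]
scene hinge [326.1 307.1] [-0.8778  1.6541]
scene safety_grip [296.4 281.9] [2.1285 0.8453]
scene safety_pin [291.1 286.9] [ 0.437  -4.0616]
scene main_grip [263.9 249.3] [0.7194 0.2814]
top hinge [382.1 172.4] [2.2192 0.5461]
top safety_grip [360.9 189.1] [0.4709 0.8489]
top safety_pin [356.9 202.2] [-3.6303  2.0551]
top main_grip [329.6 217.5] [-1.7336 -2.7705]
scene hinge [325.5 309.5] [-0.2778 -0.7459]
scene safety_grip [299.4 281.7] [-0.8715  1.0453]
scene safety_pin [291.1 284.6] [ 0.437  -1.7616]
scene main_grip [267.6 249.1] [-2.9806  0.4814]
top hinge [385.9 173.7] [-1.5808 -0.7539]
top safety_grip [211.3 291.5] [ 150.0709 -101.5511]
top safety_pin [357.1 203.6] [-3.8303  0.6551]
top main_grip [325.  217.4] [ 2.8664 -2.6705]
hinge [ 0.6612 -0.3436  0.1978]
safety_grip [ 0.6226 -0.2696  0.1978]
safety_pin [ 0.6126 -0.2506  0.1628]
main_grip [ 0.5704 -0.1699  0.1978]
scene [ 0.6615 -0.3447  0.4845 -0.0001] cost 1.9813239506247777
top [ 0.6569 -0.342   0.4796  0.0005] cost 33.13851289682645
```

View pics/cs.png

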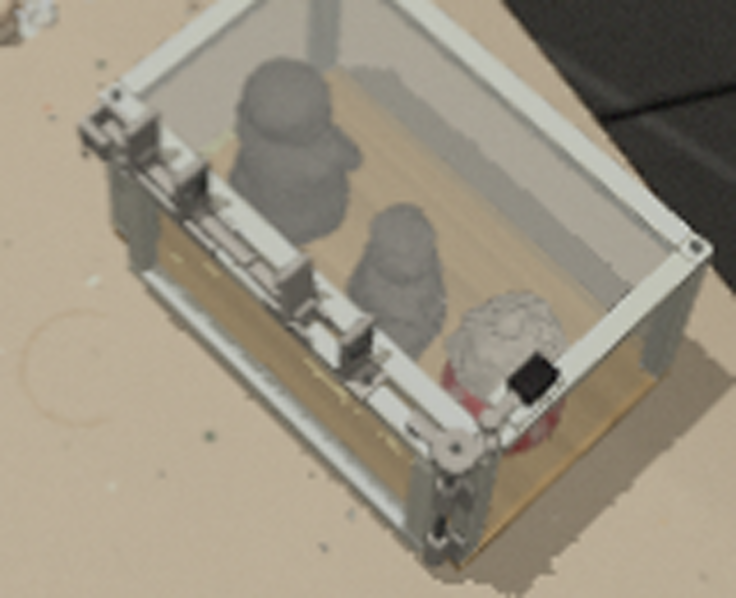

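View pics/ct.png

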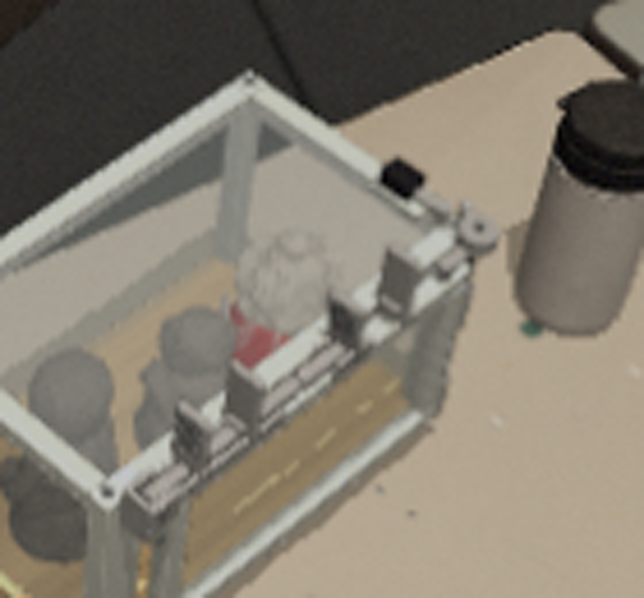

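The crops show four plates on the gate. In scene crop pixels the tops are at about (143,108), (188,160), (295,258) and (357,325). In top crop pixels they are at (188,408), (242,368), (345,292) and (405,250). The roof corners also show in both views. I'll fit the gate from these and overlay the model as a check.

```bash
cat > fit2.py <<'E'
from h import *
from scipy.optimize import least_squares
np.set_printoptions(precision=4,suppress=True)
cs={n:arm.read_camera(n) for n in("scene","top")}
off=dict(scene=(225,215),top=(280,130))
L=[.2215,.1845,.1125,.068]
man=dict(scene=[(143,108),(188,160),(295,258),(357,325)],top=[(188,408),(242,368),(345,292),(405,250)])
cor=dict(scene=[(115,95),(695,248)],top=[(108,490),(250,82)])
px=lambda n,p:np.array(p)/4.6+off[n]-.39
for i in range(4): print("plate",i,*tri([ray(cs[n],px(n,man[n][i])) for n in cs]))
for i in range(2): print("corner",i,*tri([ray(cs[n],px(n,cor[n][i])) for n in cs]))
def pt(p,l,x,z): return [p[0]-l*np.sin(p[2])+x*np.cos(p[2]),p[1]+l*np.cos(p[2])+x*np.sin(p[2]),z]
N=dict(hinge=(0,.201),safety_grip=(.0835,.201),safety_pin=(.105,.166),main_grip=(.196,.201))
net=[("scene","hinge",326.2,308),("scene","safety_grip",298.5,283),("scene","safety_pin",290,285.6),("scene","main_grip",266.7,249.7),
("top","hinge",384.8,173.5),("top","safety_grip",361.7,189.6),("top","safety_pin",356.5,204.2),("top","main_grip",326.6,216)]
def f(p):
    r=[]
    for n in cs:
        for l,u in zip(L,man[n]): r.append(proj(cs[n],pt(p,l,0,.21))-px(n,u))
    for n,k,a,b in net: r.append(proj(cs[n],pt(p,N[k][0],0,N[k][1]))-[a,b])
    return np.concatenate(r)
r=least_squares(f,[.66,-.345,.45],loss="soft_l1");p=r.x
print(p,f(p).reshape(-1,2))
for k in N: print(k,np.array(pt(p,N[k][0],0,N[k][1])))
out=[]
for n in cs:
    im=cs[n]["img"];o=off[n];im=cv2.resize(im[o[1]:o[1]+130,o[0]:o[0]+(160 if n=="scene" else 140)],None,fx=4.6,fy=4.6,interpolation=2)[:598,:640]
    q=lambda X:tuple(int(v) for v in (proj(cs[n],X)-o+.39)*4.6)
    for a,b in [(.065,.071),(.1095,.1155),(.1815,.1875),(.2185,.2245)]:
        cv2.polylines(im,[np.array([q(pt(p,l,x,.21)) for l,x in((a,-.011),(b,-.011),(b,.011),(a,.011))])],True,(0,0,255),1)
    cv2.polylines(im,[np.array([q(pt(p,l,x,.159)) for l,x in((0,-.006),(.236,-.006),(.236,.006),(0,.006))])],True,(0,255,0),1)
    out.append(im)
cv2.imwrite("pics/ov.png",cv2.resize(np.hstack(out),(800,int(800*598/out[0].shape[1]/2)) if 0 else None,fx=.62,fy=.62,interpolation=cv2.INTER_AREA))
E
python3 fit2.py
```

```text
plate 0 [ 0.555  -0.1452  0.2131] 0.0016708248276117354
plate 1 [ 0.5705 -0.1784  0.2135] 0.00028380115640516576
plate 2 [ 0.6062 -0.2436  0.213 ] 0.0013306526371863765
plate 3 [ 0.626  -0.2839  0.2118] 0.000621422434078399
corner 0 [ 0.5484 -0.107   0.1669] 0.00015328762150912365
corner 1 [ 0.8101 -0.2679  0.1646] 0.0007801380575951164
[ 0.6587 -0.3435  0.4817] [[ 0.3028  1.881 ]
 [ 1.314   1.1484]
 [-0.1954  1.1066]
 [ 0.2651  0.1376]
 [ 0.0511 -0.2105]
 [ 0.0244 -0.1362]
 [-0.5803  0.3333]
 [-0.7943  0.0015]
 [-2.0022  0.4267]
 [-1.0394 -0.6483]
 [ 0.4854 -3.1436]
 [-3.193  -0.5873]
 [ 0.1069 -0.7402]
 [ 0.1936  0.2156]
 [-2.745  -0.0256]
 [ 1.6834 -1.3188]]
hinge [ 0.6587 -0.3435  0.201 ]
safety_grip [ 0.62   -0.2695  0.201 ]
safety_pin [ 0.6101 -0.2504  0.166 ]
main_grip [ 0.5679 -0.1698  0.201 ]
```

View pics/ov.png

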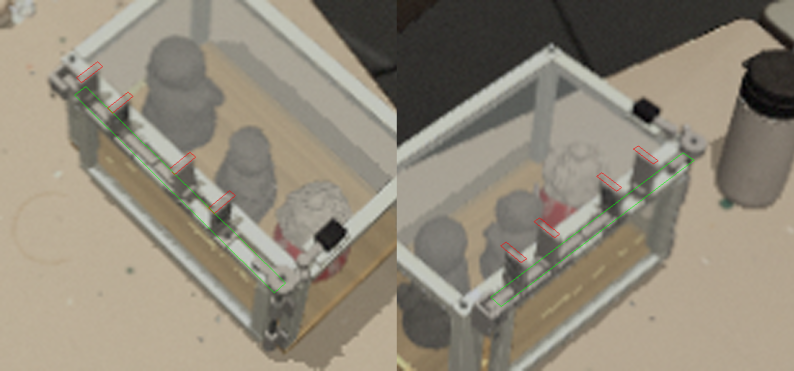

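The overlay puts all four plate outlines on the plates in both views. The triangulated plate tops come out at 212–213 mm against the 210 stated, which is within calibration. I'll hover above the safety catch.

```bash
python3 -m jog '{"increments":[[-5.42,26.64,4.8,0,0,-0.104,1],[-5.42,26.64,4.8,0,0,-0.104,1],[-5.42,26.64,4.8,0,0,-0.104,1],[-5.42,26.64,4.8,0,0,-0.104,1],[-5.42,26.64,4.8,0,0,-0.104,1],[-5.42,26.64,4.8,0,0,-0.104,1],[-5.42,26.64,4.8,0,0,-0.104,1],[-5.42,26.64,4.8,0,0,-0.104,1],[-5.42,26.64,4.8,0,0,-0.104,1],[-5.42,26.64,4.8,0,0,-0.104,1],[-5.42,26.64,4.8,0,0,-0.104,1],[-5.42,26.64,4.8,0,0,-0.104,1],[-5.42,26.64,4.8,0,0,-0.104,1],[-5.42,26.64,4.8,0,0,-0.104,1],[-5.42,26.64,4.8,0,0,-0.104,1],[-5.42,26.64,4.8,0,0,-0.104,1],[-5.42,26.64,4.8,0,0,-0.104,1]]}'
cat > st.py <<'E'
from h import *
np.set_printoptions(precision=4,suppress=True)
s=arm.get_state();M=Ro.from_rotvec(s["orientation"]).as_matrix()
print(s["time"],s["eef_pos"],"psi",np.arctan2(M[1,0],M[0,0]),"z",M[:,2],"F",np.array(s["contact_force"]),"T",np.array(s["ft_torque"]),s["width"],s["grip_force"])
F=np.array(s["contact_force"]);print("F tool",M.T@F)
for nm,l in(("saf",.0835),("main",.196)):
    g=np.array([.6587-l*np.sin(.4817),-.3435+l*np.cos(.4817),.199]);print(nm,"to go, tool units",M.T@(g-s["eef_pos"])/.025)
E
python3 st.py
```

```text
time: 8.1
eef_pos: [0.6196, -0.2687, 0.2809]
orientation: [-3.051, -0.748, -0.0]
contact_force: [0.6, 0.3, 0.5]
width: 1.004
grip_force: 0.0
8.1 [ 0.6196 -0.2687  0.2809] psi 0.48107573909217916 z [-0.      0.0003 -1.    ] F [0.5913 0.3401 0.4614] T [-0.0274 -0.0545  0.0334] 1.0037850812925482 0.0
F tool [ 0.6816 -0.028  -0.4613]
saf to go, tool units [0.0005 0.0375 3.2769]
main to go, tool units [-0.0023 -4.4625  3.2782]
```

```bash
python3 -m jog '{"increments":[[0,0.03,1,0,0,0,1],[0,0.03,2,0,0,0,1],[0,0.03,2.6,0,0,0,1],[0,0.03,3.2,0,0,0,1],[0,0.03,3.2,0,0,0,1]]}' 25 && python3 -m jog '{"increments":[[0,0,0,0,0,0,0.6],[0,0,0,0,0,0,0.6],[0,0,0,0,0,0,0.6],[0,0,0,0,0,0,0.6],[0,0,0,0,0,0,0.6]]}' && python3 st.py
python3 - <<'E'
from h import *
out=[]
for n,o in dict(scene=(225,215),top=(260,130)).items():
    c=arm.read_camera(n);out.append(cv2.resize(c["img"][o[1]:o[1]+140,o[0]:o[0]+140],None,fx=2.8,fy=2.8,interpolation=2))
cv2.imwrite("pics/saf.png",np.hstack(out))
E
```

```text
time: 8.6
eef_pos: [0.6193, -0.2691, 0.1992]
orientation: [-3.049, -0.749, 0.003]
contact_force: [-0.4, 0.9, 0.0]
width: 1.001
grip_force: 0.0
time: 9.1
eef_pos: [0.6202, -0.2704, 0.2014]
orientation: [3.051, 0.748, 0.001]
contact_force: [-0.0, 0.0, -0.3]
width: 0.601
grip_force: 0.0
9.1 [ 0.6202 -0.2704  0.2014] psi 0.4807087717033359 z [ 0.0009 -0.0005 -1.    ] F [-0.0051  0.0004 -0.2594] T [-0.031  -0.0698  0.0228] 0.601422596213953 0.0
F tool [-0.0045 -0.003   0.2594]
saf to go, tool units [ 0.0075 -0.0345  0.095 ]
main to go, tool units [ 0.003  -4.5345  0.0909]
```

View pics/saf.png

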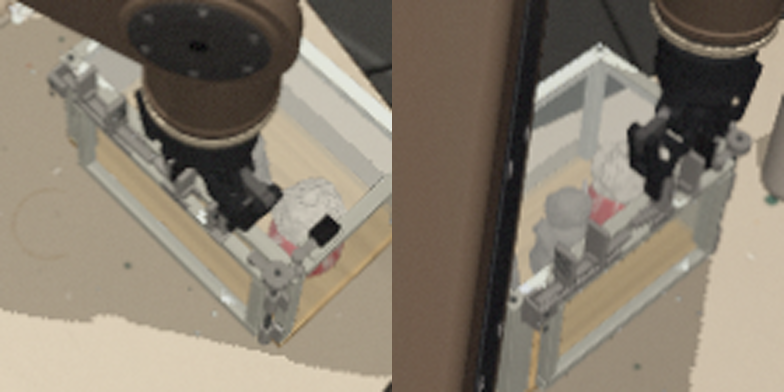

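Both fingers straddle the safety plates, at about (650,165) and (715,150) in the right half. Closing to squeeze.

```bash
python3 -m jog '{"increments":[[0,0,0.04,0,0,0,0.5],[0,0,0.04,0,0,0,0.5],[0,0,0.04,0,0,0,0.42],[0,0,0.04,0,0,0,0.42],[0,0,0.04,0,0,0,0.36],[0,0,0.04,0,0,0,0.36],[0,0,0.04,0,0,0,0.36],[0,0,0.04,0,0,0,0.36]]}' 25; python3 st.py
```

```text
time: 10.0
eef_pos: [0.6194, -0.2691, 0.2]
orientation: [-3.05, -0.748, 0.001]
contact_force: [-3.3, 6.8, 7.4]
width: 0.446
grip_force: 27.7
10.0 [ 0.6194 -0.2691  0.2   ] psi 0.48080573039792196 z [-0.0012  0.0015 -1.    ] F [-3.3402  6.7918  7.3745] T [1.8658 0.9321 0.1129] 0.4457624169986358 27.66709216637537
F tool [ 0.1768 -7.5808 -7.36  ]
saf to go, tool units [0.0143 0.024  0.038 ]
main to go, tool units [ 0.0103 -4.476   0.0467]
```

```bash
python3 -m jog '{"increments":[[0,0,0,0,0,0,0.3],[0,0,0,0,0,0,0.3],[0,0,0,0,0,0,0.3],[0,0,0,0,0,0,0.3]]}' 45; python3 st.py
```

```text
time: 10.4
eef_pos: [0.6195, -0.2693, 0.2001]
orientation: [-3.05, -0.748, 0.001]
contact_force: [-3.6, 5.2, 9.0]
width: 0.435
grip_force: 46.1
10.4 [ 0.6195 -0.2693  0.2001] psi 0.4808054809146119 z [-0.001   0.0013 -1.    ] F [-3.5609  5.1591  8.9851] T [1.9622 1.0798 0.1783] 0.43474348252645895 46.052230645436794
F tool [-0.7737 -6.2357 -8.9747]
saf to go, tool units [0.0147 0.0162 0.0433]
main to go, tool units [ 0.0107 -4.4838  0.0507]
```

```bash
python3 -m jog '{"increments":[[0,0,0,0,0,0,1],[0,0,0,0,0,0,1],[0,0,0,0,0,0,1],[0,0,0,0,0,0,1],[0,0,0,0,0,0,1],[0,0,-1.6,0,0,0,1],[0,0,-3.2,0,0,0,1],[0,-2,-3.2,0,0,0,1],[0,-4.45,-3.2,0,0,0,1],[0,-4.45,-3.2,0,0,0,1],[0,-4.45,-3.2,0,0,0,1],[0,-4.45,-3.2,0,0,0,1]]}' 45;python3 st.py;  python3 - <<'E'
from h import *
out=[]
for n,o in dict(scene=(225,215),top=(280,120)).items():
    c=arm.read_camera(n);out.append(cv2.resize(c["img"][o[1]:o[1]+130,o[0]:o[0]+130],None,fx=3,fy=3,interpolation=2))
cv2.imwrite("pics/saf2.png",np.hstack(out))
E
```

```text
time: 11.6
eef_pos: [0.5691, -0.1719, 0.2801]
orientation: [3.05, 0.748, 0.001]
contact_force: [-0.4, -0.3, 0.8]
width: 0.998
grip_force: 0.0
11.6 [ 0.5691 -0.1719  0.2801] psi 0.48123918518742764 z [ 0.0009 -0.0006 -1.    ] F [-0.3852 -0.3068  0.755 ] T [-0.0204 -0.003  -0.0133] 0.9982274066666263 0.0
F tool [-0.4831  0.0944 -0.7552]
saf to go, tool units [-0.0043  4.4012  3.2481]
main to go, tool units [-0.0064 -0.0988  3.2439]
```

View pics/saf2.png

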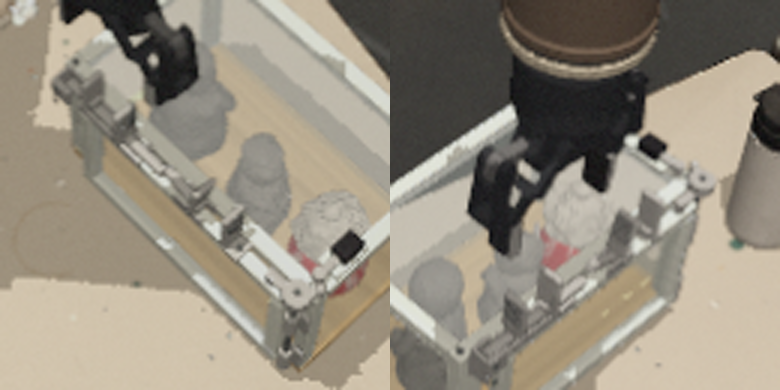

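The safety plates now stand close together, at about (620,230) and (652,208) in the right half, so the catch has clicked and stays. Next I'll go down on the main catch and squeeze.

```bash
python3 -m jog '{"increments":[[0,-0.08,1,0,0,0,1],[0,-0.08,2,0,0,0,1],[0,-0.08,2.6,0,0,0,1],[0,-0.08,3.2,0,0,0,1],[0,-0.08,3.2,0,0,0,1],[0,-0.08,3.2,0,0,0,0.6],[0,-0.08,3.2,0,0,0,0.6],[0,-0.08,3.2,0,0,0,0.45],[0,-0.08,3.2,0,0,0,0.45],[0,-0.08,3.2,0,0,0,0.2],[0,-0.08,3.2,0,0,0,0.2],[0,-0.08,3.2,0,0,0,0.2],[0,-0.08,3.2,0,0,0,0.2],[0,-0.08,3.2,0,0,0,0.2]]}' 50;python3 st.py
```

```text
time: 13.1
eef_pos: [0.568, -0.17, 0.2012]
orientation: [3.05, 0.748, 0.002]
contact_force: [-2.6, -0.4, 8.6]
width: 0.329
grip_force: 49.7
13.1 [ 0.568  -0.17    0.2012] psi 0.48104877091709847 z [ 0.0014 -0.0008 -1.    ] F [-2.6497 -0.4152  8.6471] T [0.418  0.7075 0.3177] 0.32922894018233084 49.69364047050476
F tool [-2.5337 -0.8468 -8.6504]
saf to go, tool units [0.0044 4.4911 0.0934]
main to go, tool units [ 0.0014 -0.0089  0.0876]
```

The main catch is home: the width is 28 mm and the grip is well centred. Starting the swing (tx=-7.84 sinθ, ty=7.84(1-cosθ), rz=-θ).

```bash
python3 -m jog '{"increments":[[-0.47,0.01,0,0,0,-0.06,0.2],[-0.94,0.06,0,0,0,-0.12,0.2],[-1.40,0.13,0,0,0,-0.18,0.2],[-1.40,0.13,0,0,0,-0.18,0.2]]}' 60;python3 st.py
```

```text
time: 13.5
eef_pos: [0.5381, -0.1895, 0.2012]
orientation: [2.969, 1.022, 0.003]
contact_force: [3.1, 2.7, 5.2]
width: 0.319
grip_force: 60.1
13.5 [ 0.5381 -0.1895  0.2012] psi 0.6627218750463639 z [ 0.002  -0.0007 -1.    ] F [3.1393 2.7343 5.1698] T [1.126  0.1746 0.4696] 0.3189515233678069 60.05276262760162
F tool [ 4.1631 -0.2147 -5.1653]
saf to go, tool units [0.6144 4.538  0.0987]
main to go, tool units [1.4246 0.1115 0.0917]
```

```bash
python3 -m jog '{"increments":[[-0.47,0.01,0,0,0,-0.06,0.2],[-0.94,0.06,0,0,0,-0.12,0.2],[-1.40,0.13,0,0,0,-0.18,0.2],[-1.86,0.22,0,0,0,-0.24,0.2],[-2.32,0.35,0,0,0,-0.30,0.2],[-2.32,0.35,0,0,0,-0.30,0.2]]}' 60;python3 st.py
```

```text
time: 14.1
eef_pos: [0.4979, -0.2324, 0.2012]
orientation: [2.783, 1.453, 0.002]
contact_force: [2.0, 1.9, 8.1]
width: 0.323
grip_force: 60.9
14.1 [ 0.4979 -0.2324  0.2012] psi 0.962169702802913 z [ 0.002  -0.0011 -1.    ] F [2.0389 1.9178 8.0853] T [0.8322 0.3763 0.5082] 0.32326962866407283 60.9021520614624
F tool [ 2.741   0.5952 -8.0833]
saf to go, tool units [1.5748 4.8548 0.0987]
main to go, tool units [3.6546 0.8643 0.0898]
```

```bash
python3 -m jog '{"increments":[[-0.47,0.01,0,0,0,-0.06,0.2],[-0.94,0.06,0,0,0,-0.12,0.2],[-1.40,0.13,0,0,0,-0.18,0.2],[-1.86,0.22,0,0,0,-0.24,0.2],[-2.32,0.35,0,0,0,-0.30,0.2],[-2.76,0.50,0,0,0,-0.36,0.2],[-3.20,0.68,0,0,0,-0.42,0.2],[-3.62,0.89,0,0,0,-0.48,0.2],[-4.03,1.12,0,0,0,-0.54,0.2],[-4.43,1.37,0,0,0,-0.60,0.2],[-4.43,1.37,0,0,0,-0.60,0.2]]}' 60;python3 st.py
```

```text
time: 15.2
eef_pos: [0.4637, -0.3432, 0.2012]
orientation: [2.228, 2.209, 0.001]
contact_force: [7.8, 5.2, 8.9]
width: 0.322
grip_force: 62.5
15.2 [ 0.4637 -0.3432  0.2012] psi 1.562233241213159 z [ 0.0031 -0.0019 -1.    ] F [7.7731 5.1933 8.9191] T [ 0.8331 -0.3444  0.4993] 0.3217923516106723 62.54529297351837
F tool [ 5.2431  7.756  -8.9048]
saf to go, tool units [3.0011 6.2255 0.1006]
main to go, tool units [6.971  4.1067 0.0867]
```

```bash
python3 -m jog '{"increments":[[-0.47,0.03,0,0,0,-0.06,0.2],[-0.94,0.09,0,0,0,-0.12,0.2],[-1.40,0.17,0,0,0,-0.18,0.2],[-1.86,0.26,0,0,0,-0.24,0.2],[-2.32,0.39,0,0,0,-0.30,0.2],[-2.76,0.54,0,0,0,-0.36,0.2],[-3.20,0.72,0,0,0,-0.42,0.2],[-3.62,0.93,0,0,0,-0.48,0.2],[-3.62,0.93,0,0,0,-0.48,0.2],[-3.62,0.93,0,0,0,-0.48,0.2],[-3.62,0.93,0,0,0,-0.48,0.2]]}' 60;python3 st.py
python3 - <<'E'
from h import *
out=[]
for n,o in dict(scene=(205,205),top=(250,120)).items():
    c=arm.read_camera(n);out.append(cv2.resize(c["img"][o[1]:o[1]+195,o[0]:o[0]+195],None,fx=2,fy=2,interpolation=2))
cv2.imwrite("pics/end.png",np.hstack(out))
E
```

```text
time: 16.3
eef_pos: [0.4854, -0.4324, 0.2012]
orientation: [1.642, 2.676, -0.0]
contact_force: [1.6, 4.8, 9.1]
width: 0.32
grip_force: 60.8
16.3 [ 0.4854 -0.4324  0.2012] psi 2.0407032492459023 z [ 0.0014 -0.001  -1.    ] F [1.5687 4.7518 9.1272] T [0.4442 0.4836 0.2203] 0.3204108067819914 60.79822540283203
F tool [ 3.5129  3.5575 -9.1295]
saf to go, tool units [3.3726 7.7529 0.0896]
main to go, tool units [7.8723 7.6999 0.083 ]
```

View pics/end.png

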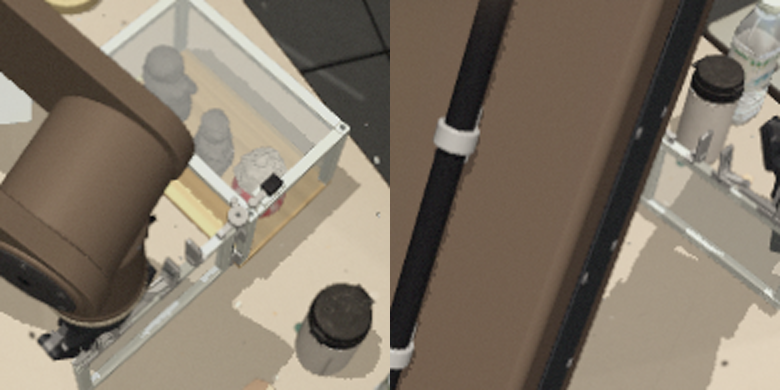

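The gate stands square to the front, running from the hinge at (237,212) to the free end at (85,375) in the left half. It is held in the gripper and the figures are upright. Handing in.

```bash
python3 -c "
from plant import arm
print(arm.finish_job())"
```

```text
the job is handed in; nothing more can be done
None
```

I handed the job in with the gate open square to the cabinet front and the gripper still holding it: safety catch first, then the main catch, all in about 16 s, with the figures still standing in the last picture.

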